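# Weigh the basket on the hand scale

### The arm

A 7-joint arm with a two-finger parallel gripper is mounted at the origin on the work surface. World frame = base frame: x ahead of the robot, y to its left, z up, the work surface at z = 0. Lengths are in m, angles in rad, forces in N, time in s.
With the tool pointing down it reaches from about 0.4 to 0.875 m from the base axis. Payload 6.5 kg.
Tool frame: the origin (TCP) lies at the very end of the fingers, on their centre line; the grasp point (between the pads) lies behind it (robot.grip_depth is the z of the grasp point in the tool frame, in m); z points along the fingers, y is the direction in which the jaws open and shut (so a half turn about z gives the same grasp; the last joint's range is limited). The gripper opens to 85 mm and grips with 20 to 120 N. Pads are 22 mm wide; open, the fingers measure 114 mm over their backs; the gripper's body (76 mm by 85 mm) begins 54 mm behind the grasp point. The pads swing forward as they close: fully open they stand 13 mm farther back than shut.
Start: joints at [1.261, 0.536, -0.004, 1.538, 0.003, 1.067, -0.071], TCP at [0.157, -0.631, 0.207] pointing down, gripper open.
Joint ranges: [-2.7, 2.7], [-0.37, 2.16], [-1.27, 1.26], [0.24, 2.4], [-1.31, 4.45], [0.19, 1.91], [-2.76, 2.76]. Speed limits (rad/s): [2.39, 2.39, 3.14, 3.14, 3.14, 3.14, 3.14].

### API

Orientations are given as a rotation vector (axis times angle).
In Python, from cell import robot gives the robot as it stands.
- The arm moves only by the tool send_rows, never from a script. Its argument "series" is text: rows parted by semicolons, each of 7 numbers parted by spaces: the turn, a rotation vector about the world's x, y, z in units of 6 degrees (1.0 is 6 degrees), then the shift along the world's x, y, z in units of 30 mm (1.0 is 30 mm), then the closure, from 0 (fully open) to 1 (shut). A call has exactly 5 rows; each row is the pose to reach, as a shift and turn from the pose measured when the call began; what a row does not reach only later rows make up. A row lasts 1/10 s, in which the tool goes at most 50 mm and 8.59 degrees, less where a joint would pass 70% of its speed; a pose out of reach is approached as far as the arm can. A call with a gripper value outside its range is refused whole. The fingers move at their own pace and stop on an object; "force" is the grip in N (left out, the last holds). Time passes only in rows, so rows that repeat a pose let the fingers close, or fill a call up. It gives the time, the measured TCP pose, the force and the opening at its end, in the units of the state.
- robot.get_state(): the state, without advancing time (a new reading comes with each control period).
- robot.camera(name): name is "side" or "top" or "wrist"; returns a dict with "image" (400x640x3 uint8, red, green, blue), "intrinsics" (3x3 intrinsics, pixels), "eye" and "orientation" of the camera in the world. Camera axes: x right, y down, z forward; pixel columns grow to the right and rows downward; lengths in m; the calibration is good to about 2 mm. A picture is of the moment at which its call begins. There is no depth.
- robot.sign_off(): hands the job in, once; it reports no verdict.
The state is a dict: "t": time; "q": joint angles; "joint_vel": joint speeds; "joint_efforts": joint torques, N m; "eef_pos": TCP position; "tcp_rot": TCP orientation; "force": force on the tool from outside, world axes, zero at the start; "ft_torque": the same for the moment, N m; "gripper_width": finger opening in m.
Only numpy, scipy, OpenCV 4.12 (cv2) and the standard library are available. Lean on these libraries where they do the work, as an engineer would, in place of code of your own. Each camera call takes 0.05 s, during which the arm holds its last target. There are 200 camera calls.

### The job

Weigh the green basket: take the sprung hand scale from its stand, hook it under the basket's orange wire handle and gently lift until the basket hangs just clear of the counter (between 1 and 2 cm, no higher), holding it still there for two seconds to read the weight. Keeping it hanging that low and touching it only with the hook, carry it clear of everything else and set it softly on the middle of the blue mat if it weighs under half a kilo, of the red mat if more. Then unhook without shoving the basket and hang the scale back upright in the fork of its stand.

Things in the scene. Friction and masses are not known exactly. Their poses are not given: they have to be found in the camera images.
- scale: the hand scale, loose: blue body 26 (x) x 52 (y) x 65 mm (z), black D-handle on top, steel wire hook below; 0.19 kg in all. Origin at the centre of the body's underside, z up. The hook lies in the scale's x-z plane and its mouth opens towards the scale's +x. A level bar enters the mouth freely from +x with its centre 22 to 50 mm below the origin (unloaded)
- scale_grip (a point): centre of the scale's black handle bar: 18 mm (x) x 72 mm (y) x 16 mm (z), 91 mm above the scale's origin, 26 mm over the body's top; 18 mm free gap under it
- hook_seat (a point): where the centre of a lifted bar rests, in the bowl of the hook, on the scale's axis; 66.5 mm below the scale's origin when unloaded, moves down with the spring. 5 mm wire: the bowl reaches 8 mm under this point; stem at x = -13 mm; the tip at x = +14 mm ends 13 mm above this point
- hook (a joint): how far the hook is pulled out of the scale, m: 0 unloaded, end stop at 0.08; the load on the hook is about 110 N/m x this (the hanging basket draws it 18 to 73 mm, by its weight)
- stand: steel stand, fixed: base 130 x 120 x 12 mm; post on its +x side (face at x = +43 mm); fork of two arms along x, 22 mm gap, tops 115 mm up, open to -x, 7 mm red upturned ends at x = -51 to -58. Scale hangs with its underside on the arms, hook in the gap, axes parallel to the stand's, origin at x = -15 to +10, y = 0, z = 115; in and out straight up or down. Origin: base centre, on the counter
- basket: green open basket 110 (x) x 140 (y) x 45 mm high with four tins fixed in it (nothing but the handle above 45 mm), loose; its weight differs each time (0.21 to 0.81 kg). Origin: centre of its underside, z up. A rigid orange wire handle arches over it along its y
- basket_handle (a point): middle of the basket handle's straight level top bar: along the basket's y, 6 mm thick, 92 mm long, 100 mm above the basket's underside, over its centre of mass
- blue_mat: blue mat for light baskets, fixed on the counter, 150 (x) x 190 (y) x 4 mm. Origin: its centre on the counter
- red_mat: red mat for heavy baskets (over half a kilo: 4.9 N, hook drawn 44.5 mm), fixed, 150 (x) x 190 (y) x 4 mm. Origin: its centre on the counter
- ketchup: bystander, loose: red squeeze bottle, 56 mm across, 160 mm tall; origin at the centre of its underside
- syrup: bystander, loose: amber squeeze bottle, 56 mm across, 160 mm tall; origin at the centre of its underside
- tin: bystander, loose: can with a yellow label, 66 mm across, 85 mm tall; origin at the centre of its underside
- jar: bystander, loose: jar with a red lid, 64 mm across, 90 mm tall; origin at the centre of its underside
- cup: bystander, loose: steel cup, 80 mm across, 100 mm tall; origin at the centre of its underside
- biscuits: bystander, loose: orange packet, 60 x 130 x 50 mm; origin at the centre of its underside

How it is judged:
By the outcome, as a careful person would: the job done as asked, in the order asked, and still so for the second after the job is handed in, with the robot touching nothing.
It also fails if it takes over 72 s, if anything falls off the work surface, if the arm or the gripper's body presses on something with over 40 N, if the wrist force passes 120 N, or if a joint passes its speed limit or range.

## Working session

There is one attempt and no reset: what is moved stays moved. The work goes in short steps, Python scripts to look and compute and a tool call to move; the robot and the scene stay as the last step left them, time stands still between calls to the robot, and variables do not carry over. Pictures are saved under pics/ and viewed, about 8 in all and at most 12, crops included, and the job is handed in when it is done.

Besides the shell and the picture viewer there is one more tool, called after "Request:" as name(argument=value, ...) on one line, values as JSON. send_rows: Moves the arm, as the interface text tells. Its arguments: {"type":"object","properties":{"series":{"type":"string"},"force":{"type":"number"}},"required":["series"]}

```bash
mkdir -p pics; ls
cat > h.py <<'E'
import numpy as np,cv2
from cell import robot
from scipy.spatial.transform import Rotation as R
def cam(n,save=None):
    c=robot.camera(n)
    if save: cv2.imwrite('pics/'+save,c['image'][:,:,::-1])
    return c
def rot(c):
    o=np.array(c['orientation'],float)
    return o if o.shape==(3,3) else R.from_rotvec(o).as_matrix() if o.size==3 else R.from_quat(o).as_matrix()
def ray(c,u,v):
    d=rot(c)@np.linalg.inv(c['intrinsics'])@np.array([u,v,1.]); return np.array(c['eye']),d/np.linalg.norm(d)
def onz(c,u,v,z):
    e,d=ray(c,u,v); return e+d*(z-e[2])/d[2]
def proj(c,p):
    q=np.array(c['intrinsics'])@(rot(c).T@(np.array(p)-c['eye'])); return q[:2]/q[2]
def two(c1,p1,c2,p2):
    e1,d1=ray(c1,*p1);e2,d2=ray(c2,*p2)
    t=np.linalg.lstsq(np.c_[d1,-d2],e2-e1,rcond=None)[0]
    a,b=e1+d1*t[0],e2+d2*t[1]; return (a+b)/2,np.linalg.norm(a-b)
E
python3 - <<'E'
from h import *
print(robot.get_state(),robot.grip_depth)
ims=[]
for n in ['top','side','wrist']:
    c=cam(n,n+'0.png'); print(n,c['eye'],c['orientation'],c['intrinsics'])
E
```

```text
pics
{'t': 0.0, 'q': array([ 1.26083427,  0.53719677, -0.00439352,  1.53887774,  0.00256547,
        1.0672795 , -0.07119112]), 'joint_vel': array([-0.0016528 , -0.00041941,  0.00049227,  0.00180672, -0.00095992,
       -0.00135416,  0.00015311]), 'joint_efforts': array([-8.25908919e-04, -5.83419263e+01,  1.04867589e+00, -2.59104896e+01,
        1.24045793e-02,  9.53962473e-03,  7.42141111e-06]), 'eef_pos': array([ 0.15667977, -0.63013775,  0.20569191]), 'tcp_rot': array([-3.11657153e+00, -3.81783214e-01,  5.23686085e-04]), 'force': array([-0.33614935,  0.35157756,  0.24391454]), 'ft_torque': array([-0.02806062, -0.00047445,  0.01158984]), 'gripper_width': 0.0853691880397324} -0.0187
top [0.38715732 0.07765485 1.50016265] [-2.15161926  2.14630791 -0.14223527] [[445.98953207   0.         318.00121687]
 [  0.         445.98953207 197.22914714]
 [  0.           0.           1.        ]]
side [0.22577033 0.85185516 0.81819869] [-0.63410459  2.61561335 -1.24532075] [[392.04233596   0.         317.95168399]
 [  0.         392.04233596 196.41192651]
 [  0.           0.           1.        ]]
wrist [ 0.22145651 -0.61219457  0.37354626] [ 2.30211818 -1.80041372 -0.24397175] [[339.18107265   0.         319.09461909]
 [  0.         339.18107265 201.29908544]
 [  0.           0.           1.        ]]
```

View pics/top0.png

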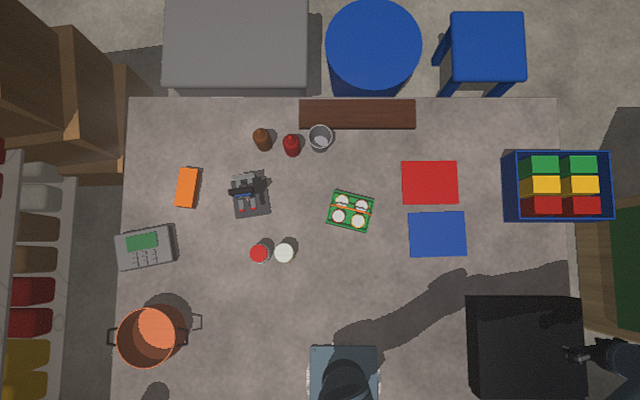

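View pics/side0.png

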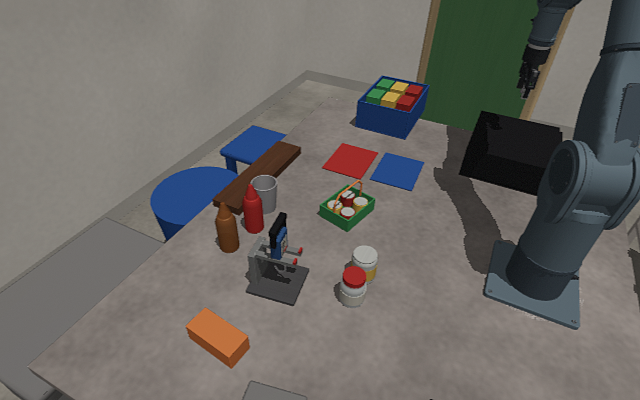

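Top view: stand at (250,193) with the scale in it, basket (352,210) with its orange bar running horizontally, red mat (430,182), blue mat (437,234), cup and ketchup behind, jar and tin at (260,253) and (284,252). The side view shows the fork's red tips pointing to the robot and the scale's black handle at (279,235).

Run:
```python
from h import *
t=cam('top');s=cam('side')
def mask(c,lo,hi,roi):
    h=cv2.cvtColor(c['image'],cv2.COLOR_RGB2HSV);m=cv2.inRange(h,np.array(lo),np.array(hi))
    z=np.zeros_like(m);x0,y0,x1,y1=roi;z[y0:y1,x0:x1]=m[y0:y1,x0:x1];return z
def rect(m):
    p=cv2.findNonZero(m);return cv2.minAreaRect(p)
def wr(c,r,z):
    b=cv2.boxPoints(r);w=np.array([onz(c,*p,z)[:2] for p in b]);e=[(w[1]-w[0]),(w[2]-w[1])]
    return w.mean(0).round(4),[(round(float(np.linalg.norm(x)),3),round(float(np.degrees(np.arctan2(x[1],x[0]))),1)) for x in e]
print('red',wr(t,rect(mask(t,(0,150,80),(6,255,255),(390,150,470,210))),.004))
print('blue',wr(t,rect(mask(t,(100,120,60),(125,255,255),(395,205,475,262))),.004))
g=mask(t,(45,100,40),(80,255,255),(315,180,385,240));print('basket rim',wr(t,rect(g),.045))
# side-view orange handle
o=mask(t,(8,120,120),(22,255,255),(315,180,385,240));print('oh top',rect(o))
o2=mask(s,(8,120,120),(22,255,255),(315,170,385,235));print('oh side',rect(o2))
for n,c,r in (('t',t,(310,170,390,245)),('s',s,(310,165,390,240)),('t2',t,(215,160,285,225)),('s2',s,(235,200,320,310))):
    x0,y0,x1,y1=r;im=cv2.resize(c['image'][y0:y1,x0:x1],(400,380 if 1 else 0),interpolation=cv2.INTER_CUBIC)
    globals()['im_'+n]=im
cv2.imwrite('pics/crops.png',np.vstack([np.hstack([im_t,im_s]),np.hstack([im_t2,im_s2])])[:,:,::-1][:, :])
i=cv2.imread('pics/crops.png');cv2.imwrite('pics/crops.png',cv2.resize(i,(630,600)))
```

```text
red (array([ 0.6458, -0.2948]), [(0.193, -88.8), (0.148, 178.8)])
blue (array([ 0.4704, -0.3143]), [(0.192, -87.9), (0.149, 179.6)])
basket rim (array([ 0.5418, -0.0204]), [(0.111, -14.0), (0.137, -104.1)])
oh top ((349.7582702636719, 211.11834716796875), (41.854862213134766, 24.506874084472656), 24.623565673828125)
oh side ((349.9298400878906, 200.47283935546875), (25.628828048706055, 41.23483657836914), 47.726318359375)
```

View pics/crops.png

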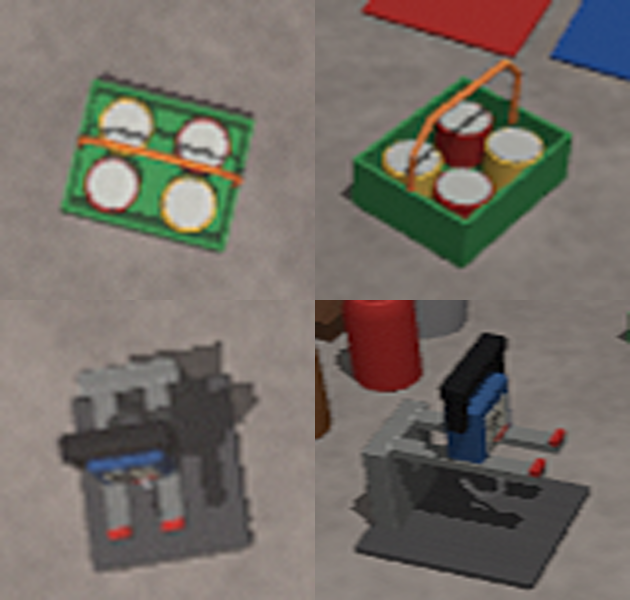

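Crops: basket bar slopes (top: (80,140)→(240,180)), yaw about -14°; the scale hangs in the fork, black handle in the top crop centred at about (118,447), in the side crop from (448,390) to (500,345).

Run:
```python
from h import *
t=cam('top');s=cam('side')
T=lambda X,Y:(310+X*80/315,170+Y*75/300)
S=lambda X,Y:(310+(X-315)*80/315,165+Y*75/300)
T2=lambda X,Y:(215+X*70/315,160+(Y-300)*65/300)
S2=lambda X,Y:(235+(X-315)*85/315,200+(Y-300)*110/300)
print('bar ends',two(t,T(80,141),s,S(432,115)),two(t,T(240,181),s,S(515,64)), 'mid',two(t,T(160,161),s,S(472,88)))
print('handle',two(t,T2(118,442),s,S2(474,366)))
for n,p in (('hl',T2(62,447)),('hr',T2(172,432))): print(n,onz(t,*p,.21))
print('tips',two(t,T2(120,532),s,S2(538,467)),two(t,T2(172,524),s,S2(557,437)))
print('stand base front',onz(t,*T2(97,571),.012),onz(t,*T2(250,546),.012))
st=robot.get_state();print(R.from_rotvec(st['tcp_rot']).as_matrix().round(3))
w=cam('wrist');print(rot(w).round(3))
```

```text
bar ends (array([0.54734742, 0.04391391, 0.11896599]), np.float64(0.008252413690557384)) (array([ 0.52501571, -0.08465143,  0.08527315]), np.float64(0.0029540452304066115)) mid (array([ 0.53736604, -0.01936057,  0.10240316]), np.float64(0.0004640235023666954))
handle (array([0.58320678, 0.30885648, 0.20458317]), np.float64(0.0004851636968175239))
hl [0.57932872 0.34435356 0.21      ]
hr [0.58910792 0.27297922 0.21      ]
tips (array([0.53401486, 0.32103781, 0.1178639 ]), np.float64(0.002261917308934911)) (array([0.5396991 , 0.2851466 , 0.11817174]), np.float64(0.0018368121281969495))
stand base front [0.51793402 0.35649867 0.012     ] [0.53641669 0.24292242 0.012     ]
[[ 0.97   0.241 -0.   ]
 [ 0.241 -0.97   0.   ]
 [-0.    -0.    -1.   ]]
[[ 0.241 -0.936 -0.256]
 [-0.971 -0.232 -0.063]
 [-0.001  0.264 -0.965]]
```

Request:
send_rows(series="0 0 0.5 0.3 0.8 0.7 0; 0 0 1.1 0.9 2.1 1.4 0; 0 0 1.7 1.5 3.5 2.1 0; 0 0 2.4 2.1 4.9 2.8 0; 0 0 3 2.7 6.2 3.2 0")

```text
t: 0.9
eef_pos: [0.2387, -0.4434, 0.3042]
tcp_rot: [3.017, 0.869, 0.001]
force: [1.1, -0.6, 0.1]
gripper_width: 0.0858
```

Request:
send_rows(series="0 0 0.6 0.6 1.4 0 0; 0 0 1.2 1.2 2.8 0 0; 0 0 1.8 1.8 4.2 0 0; 0 0 2.4 2.4 5.6 0 0; 0 0 3 3 7 0 0")

```text
t: 1.4
eef_pos: [0.3291, -0.2317, 0.3045]
tcp_rot: [2.841, 1.333, 0.001]
force: [1.0, -0.1, 0.6]
gripper_width: 0.0851
```

Request:
send_rows(series="0 0 0.6 0.6 1.4 0 0; 0 0 1.2 1.2 2.8 0 0; 0 0 1.8 1.8 4.2 0 0; 0 0 2.4 2.4 5.6 0 0; 0 0 3 3 7 0 0")

```text
t: 1.9
eef_pos: [0.4196, -0.0201, 0.3049]
tcp_rot: [2.595, 1.763, 0.003]
force: [0.3, -0.5, -0.0]
gripper_width: 0.0855
```

Request:
send_rows(series="0 0 0.6 0.6 1.4 0 0; 0 0 1.2 1.2 2.8 0 0; 0 0 1.8 1.8 4.2 0 0; 0 0 2.4 2.4 5.6 0 0; 0 0 3 3 7 0 0")

```text
t: 2.4
eef_pos: [0.5103, 0.1914, 0.305]
tcp_rot: [2.285, 2.15, 0.004]
force: [0.8, 0.0, -0.6]
gripper_width: 0.0852
```

Request:
send_rows(series="0 0 0.5 0.6 1 0 0; 0 0 1 1.2 2 0 0; 0 0 1.5 1.8 3 0 0; 0 0 2 2.4 3.9 0 0; 0 0 2 2.4 3.9 0 0")

```text
t: 2.9
eef_pos: [0.5825, 0.3122, 0.304]
tcp_rot: [2.045, 2.383, 0.007]
force: [0.3, -0.5, 0.2]
gripper_width: 0.0852
```

Run:
```python
from h import *
st=robot.get_state();print(st['eef_pos'],R.from_rotvec(st['tcp_rot']).as_matrix().round(3))
w=cam('wrist','w1.png');np.save('w1.npy',w,allow_pickle=True)
```

```text
[0.58249717 0.31217092 0.30395914] [[-0.152  0.988  0.004]
 [ 0.988  0.152  0.002]
 [ 0.002  0.004 -1.   ]]
```

View pics/w1.png

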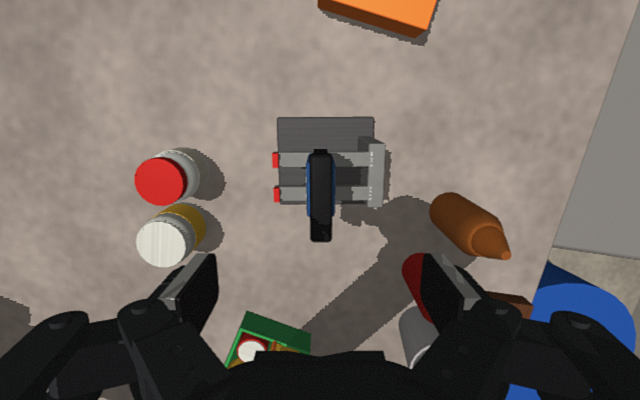

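Wrist view: the handle is at (320,157–241), upright in the picture, so the yaw is right; the stand's fork tips (red) are at (276,160),(277,193); jaws clear of it.

Run:
```python
from h import *
w=np.load('w1.npy',allow_pickle=True).item();im=w['image'];g=im.max(2)
for v in (152,160,180,200,220,235,240,243):
    r=np.where(g[v,295:350]<45)[0]+295;print(v,r.min() if len(r) else None,r.max() if len(r) else None)
for n,p in (('far',(320,157)),('near',(321,241)),('mid',(320.5,199))): print(n,onz(w,*p,.214))
# top view of handle, near side line
print('tips',onz(w,276,160,.122),onz(w,277,194,.122),'base',onz(w,277,117,.012),onz(w,374,117,.012))
p=np.array([-.152,.988])
t=cam('top');x0,y0,x1,y1=220,170,270,215
m=(t['image'][y0:y1,x0:x1].max(2)<45).astype(np.uint8)
print(proj(t,[.583,.309,.214]))
```

```text
152 314 327
160 309 332
180 310 349
200 310 331
220 311 331
235 311 330
240 312 329
243 None None
far [0.57865332 0.34553631 0.214     ]
near [0.58984608 0.27809327 0.214     ]
mid [0.58406245 0.31294311 0.214     ]
tips [0.53660319 0.32339312 0.122     ] [0.54194253 0.28758001 0.122     ] base [0.52012136 0.36222432 0.012     ] [0.64632176 0.38152886 0.012     ]
[240.63995909 190.42930302]
```

Request:
send_rows(series="0 0 0 0.05 0 -0.8 0; 0 0 0 0.05 0 -1.7 0; 0 0 0 0.05 0 -2.6 0; 0 0 0 0.05 0 -3.3 0; 0 0 0 0.05 0 -3.7 0", force=60)

```text
t: 3.5
eef_pos: [0.583, 0.3062, 0.1919]
tcp_rot: [2.05, 2.375, -0.001]
force: [0.0, -0.6, 0.0]
gripper_width: 0.0853
```

Run:
```python
from h import *
st=robot.get_state();print(st['eef_pos'],st['force'])
w=cam('wrist','w2.png');s=cam('side','s2.png')
a=w['image'][60:360,160:480];b=s['image'][150:300,200:360]
cv2.imwrite('pics/c2.png',np.hstack([a,cv2.resize(b,(320,300),interpolation=cv2.INTER_CUBIC)])[:,:,::-1])
print(proj(w,[.5785,.3455,.214]),proj(w,[.5898,.278,.214]))
```

```text
[0.58299266 0.30617195 0.19192275] [ 0.03960723 -0.59595447  0.03068087]
[321.54845744 178.18931448] [324.08715077 315.19933777]
```

View pics/c2.png

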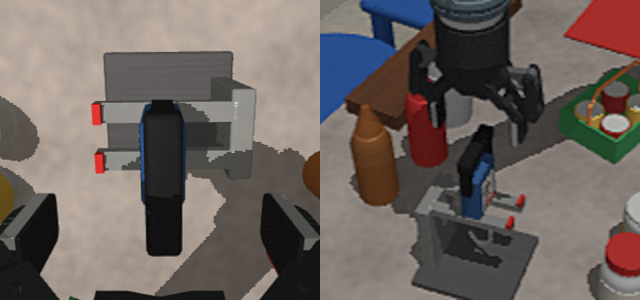

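Run:
```python
from h import *
st=robot.get_state();p=st['eef_pos'];print(p)
w=cam('wrist');s=cam('side')
M=R.from_rotvec(st['tcp_rot']).as_matrix()
for dz in (0,-.0187,-.013):
  for dy in (-.043,0,.043):
    q=p+M@[0,dy,dz]; print(dz,dy,(proj(w,q)-[160,60]).round(),((proj(s,q)-[200,150])*2+[320,0]).round())
for q in ([.5785,.349,.214],[.5898,.278,.214]): print((proj(s,q)-[200,150])*2+[320,0])
```

```text
[0.58293096 0.30674799 0.19220442]
0 -0.043 [ 78. 183.] [512. 164.]
0 0 [159. 183.] [477. 155.]
0 0.043 [240. 183.] [443. 146.]
-0.0187 -0.043 [ 69. 198.] [512. 152.]
-0.0187 0 [159. 198.] [477. 143.]
-0.0187 0.043 [249. 198.] [442. 135.]
-0.013 -0.043 [ 71. 193.] [512. 156.]
-0.013 0 [159. 193.] [477. 147.]
-0.013 0.043 [246. 193.] [442. 138.]
[459.77343133 165.9499223 ]
[484.23538035 124.28744797]
```

Request:
send_rows(series="0 0 0 0.03 0.1 -0.1 0; 0 0 0 0.03 0.22 -0.15 0; 0 0 0 0.03 0.22 -0.15 0; 0 0 0 0.03 0.22 -0.15 0.3; 0 0 0 0.03 0.22 -0.15 0.5")

```text
t: 4.2
eef_pos: [0.5849, 0.315, 0.1902]
tcp_rot: [2.049, 2.376, 0.005]
force: [0.3, -0.2, -1.3]
gripper_width: 0.059
```

Run:
```python
from h import *
st=robot.get_state();print(st['eef_pos'],R.from_rotvec(st['tcp_rot']).as_matrix().round(3),st['gripper_width'])
s=cam('side');b=s['image'][150:270,220:340]
w=cam('wrist')['image'][60:360,160:480]
cv2.imwrite('pics/c3.png',np.hstack([w,cv2.resize(b,(300,300),interpolation=cv2.INTER_CUBIC)])[:,:,::-1])
```

```text
[0.5849374  0.31504065 0.19018682] [[-0.147  0.989  0.005]
 [ 0.989  0.147 -0.   ]
 [-0.001  0.005 -1.   ]] 0.05896181207388579
```

View pics/c3.png

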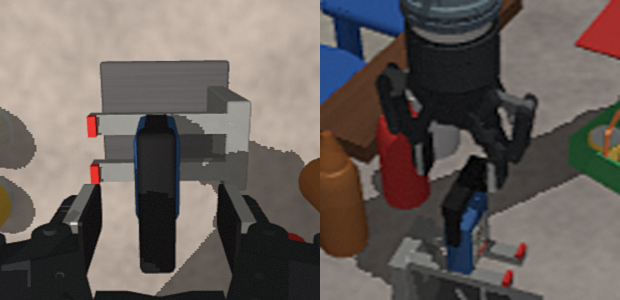

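Jaws straddle the bar, centred (wrist crop: jaws at 100 and 218, bar 137–178). Closing.

Request:
send_rows(series="0 0 0 0 -0.04 -0.1 0.5; 0 0 0 0 -0.04 -0.1 0.7; 0 0 0 0 -0.04 -0.1 0.85; 0 0 0 0 -0.04 -0.1 1; 0 0 0 0 -0.04 -0.1 1", force=80)

```text
t: 4.8
eef_pos: [0.585, 0.3136, 0.1873]
tcp_rot: [2.049, 2.376, 0.005]
force: [-0.5, -1.0, 0.7]
gripper_width: 0.0139
```

Request:
send_rows(series="0 0 0 0 0 0 1; 0 0 0 0 0 0.1 1; 0 0 0 0 0 0.3 1; 0 0 0 0 0 0.6 1; 0 0 0 0 0 0.9 1")

```text
t: 5.3
eef_pos: [0.585, 0.3138, 0.2152]
tcp_rot: [2.049, 2.376, 0.006]
force: [0.1, 0.8, -1.7]
gripper_width: 0.0133
```

Run:
```python
from h import *
st=robot.get_state();print(st['eef_pos'],R.from_rotvec(st['tcp_rot']).as_matrix().round(3),st['gripper_width'],st['force'],st['ft_torque'])
s=cam('side');b=s['image'][150:300,220:370]
w=cam('wrist')['image'][60:360,160:480]
cv2.imwrite('pics/c4.png',np.hstack([w,cv2.resize(b,(300,300),interpolation=cv2.INTER_CUBIC)])[:,:,::-1])
```

```text
[0.58503825 0.31378169 0.21515959] [[-0.147  0.989  0.006]
 [ 0.989  0.147 -0.   ]
 [-0.001  0.006 -1.   ]] 0.013344707626146403 [ 0.06449294  0.8080609  -1.73954566] [ 0.04648834 -0.01450899 -0.01456986]
```

View pics/c4.png

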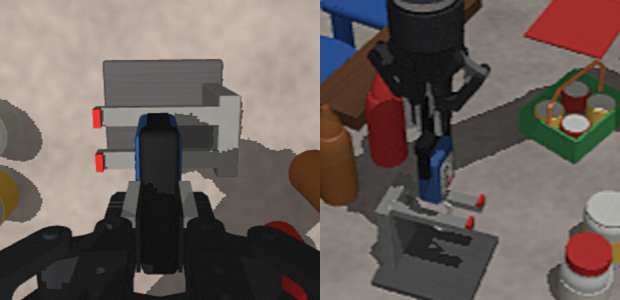

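Scale is lifted out of the fork upright (side crop (435,175)), force -1.74 N ≈ its weight.

Request:
send_rows(series="0 0 0 0 0 0.5 1; 0 0 0 0 0 1.1 1; 0 0 0 0 0 1.7 1; 0 0 0 0 0 2.3 1; 0 0 0 -0.1 -0.3 2.7 1")

```text
t: 5.9
eef_pos: [0.5827, 0.3071, 0.2997]
tcp_rot: [2.047, 2.377, 0.014]
force: [0.3, 0.8, -2.1]
gripper_width: 0.0134
```

Request:
send_rows(series="0 0 -0.3 -0.3 -0.8 0 1; 0 0 -0.7 -0.7 -2 0 1; 0 0 -1.1 -1 -3.2 0 1; 0 0 -1.5 -1.4 -4.4 0 1; 0 0 -1.9 -1.8 -5.6 0 1")

```text
t: 6.4
eef_pos: [0.5277, 0.1369, 0.2999]
tcp_rot: [2.274, 2.158, 0.013]
force: [-0.3, -0.9, -2.2]
gripper_width: 0.0133
```

Request:
send_rows(series="0 0 -0.4 -0.4 -1.2 0 1; 0 0 -0.8 -0.8 -2.4 0 1; 0 0 -1.2 -1.2 -3.4 0 1; 0 0 -1.6 -1.5 -4.2 0 1; 0 0 -1.8 -1.6 -4.6 0 1")

```text
t: 6.9
eef_pos: [0.4785, -0.004, 0.3002]
tcp_rot: [2.47, 1.928, 0.009]
force: [0.5, -0.4, -1.6]
gripper_width: 0.0136
```

Run:
```python
from h import *
st=robot.get_state();print(st['eef_pos'],R.from_rotvec(st['tcp_rot']).as_matrix().round(3),st['gripper_width'],st['force'],st['ft_torque'])
w=cam('wrist','w5.png');np.save('w5.npy',w,allow_pickle=True)
print(proj(w,[.537,-.0194,.1]))
```

```text
[ 0.47847428 -0.00400584  0.30018261] [[ 0.243  0.97   0.01 ]
 [ 0.97  -0.243 -0.003]
 [-0.     0.01  -1.   ]] 0.013620961397825981 [ 0.49044722 -0.35686648 -1.63175253] [-0.00266896 -0.04353938 -0.00716375]
[372.8502982  173.91697911]
```

View pics/w5.png

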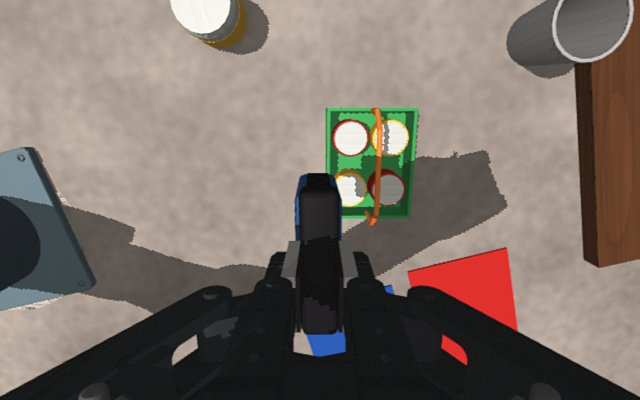

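Basket is square in the wrist picture (rim (327–418, 108–218)), orange bar at x≈376, rows 112–222; the yaw matches.

Run:
```python
from h import *
w=np.load('w5.npy',allow_pickle=True).item();t=cam('top')
def om(c,r):
    h=cv2.cvtColor(c['image'],cv2.COLOR_RGB2HSV);m=cv2.inRange(h,np.array((8,150,110)),np.array((20,255,255)));x0,y0,x1,y1=r;z=m*0;z[y0:y1,x0:x1]=m[y0:y1,x0:x1];return z
m=om(w,(362,100,392,232))
for v in range(104,228,6):
    r=np.where(m[v])[0]; print(v,(round(r.mean(),1),len(r)) if len(r) else '-',end='; ')
print()
m2=om(t,(325,180,380,240))
for u in range(328,376,4):
    r=np.where(m2[:,u])[0]; print(u,(round(r.mean(),1),len(r)) if len(r) else '-',end='; ')
print()
print('rim corners',[onz(w,*p,.045)[:2].round(4) for p in ((326,108),(418,108),(410,218))])
for v in (140,175,200): print(v,onz(w,379,v,.1))
```

```text
104 -; 110 (np.float64(375.0), 9); 116 (np.float64(378.0), 5); 122 (np.float64(379.9), 8); 128 (np.float64(377.0), 8); 134 (np.float64(376.2), 6); 140 (np.float64(375.8), 8); 146 (np.float64(378.0), 6); 152 (np.float64(378.5), 6); 158 (np.float64(379.0), 5); 164 (np.float64(378.0), 5); 170 (np.float64(378.0), 5); 176 (np.float64(378.0), 5); 182 (np.float64(377.0), 5); 188 (np.float64(377.0), 5); 194 (np.float64(376.5), 4); 200 (np.float64(376.0), 5); 206 (np.float64(376.0), 5); 212 (np.float64(371.8), 9); 218 (np.float64(371.5), 10); 224 (np.float64(372.0), 5); 
328 -; 332 (np.float64(204.5), 2); 336 -; 340 -; 344 -; 348 -; 352 -; 356 -; 360 -; 364 -; 368 -; 372 -; 
rim corners [array([0.5052, 0.0609]), array([0.6128, 0.0339]), array([ 0.579 , -0.1013])]
140 [0.55091006 0.01516957 0.1       ]
175 [ 0.54334046 -0.02225529  0.1       ]
200 [ 0.53767207 -0.05028041  0.1       ]
```

Request:
send_rows(series="0 0 0 0 0 -0.6 1; 0 0 0 0 0 -1.3 1; 0 0 0 0 0 -2 1; 0 0 0 0 0 -2.7 1; 0 0 0 0 0 -3.05 1")

```text
t: 7.5
eef_pos: [0.4789, -0.001, 0.2073]
tcp_rot: [2.468, 1.935, 0.01]
force: [-0.8, -0.3, -1.3]
gripper_width: 0.0134
```

Run:
```python
from h import *
st=robot.get_state();M=R.from_rotvec(st['tcp_rot']).as_matrix();p=st['eef_pos'];print(p,M.round(3))
s=cam('side','s6.png');np.save('s6.npy',s,allow_pickle=True)
f=lambda q:((proj(s,q)-[290,130])*6).round()
print('bar mid',f([.542,-.0203,.1]),'origin',f(p+M@[0,0,.0723]),'seat',f(p+M@[0,0,.1388]),'tip',f(p+M@[0,.014,.1258]))
b=s['image'][130:230,290:420];cv2.imwrite('pics/c6.png',cv2.resize(b,(780,600),interpolation=cv2.INTER_CUBIC)[:,:,::-1])
```

```text
[ 0.47891812 -0.00100303  0.20726996] [[ 0.238  0.971  0.008]
 [ 0.971 -0.238 -0.001]
 [ 0.001  0.008 -1.   ]]
bar mid [351. 342.] origin [461. 344.] seat [446. 451.] tip [426. 418.]
```

View pics/c6.png

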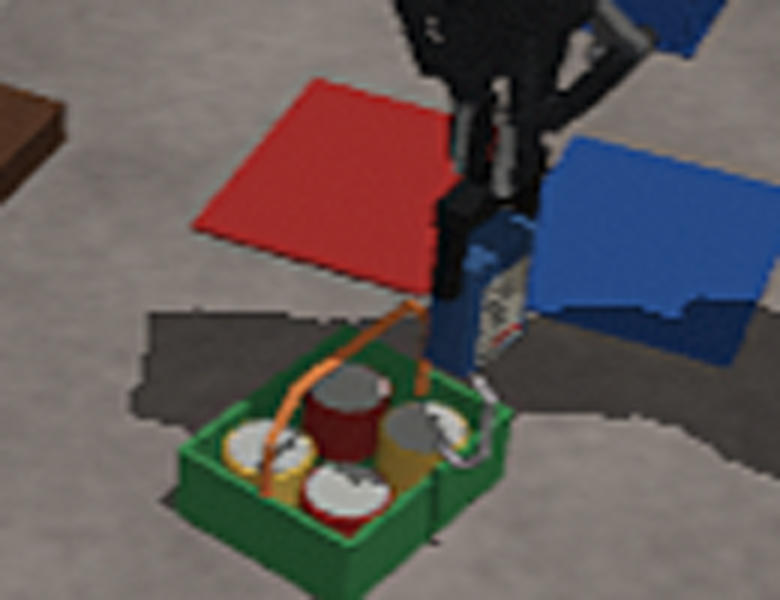

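Hook hangs just outside/over the basket's near wall at (465,462), its mouth towards the orange bar (350,347), and lower than the bar as planned.

Request:
send_rows(series="0 0 0 0.3 -0.15 0 1; 0 0 0 0.8 -0.3 0 1; 0 0 0 1.3 -0.45 0 1; 0 0 0 1.8 -0.58 0 1; 0 0 0 2.1 -0.64 0 1")

```text
t: 8.05
eef_pos: [0.5439, -0.0209, 0.2075]
tcp_rot: [2.468, 1.934, 0.012]
force: [-0.6, -0.4, -1.9]
gripper_width: 0.0139
```

Run:
```python
from h import *
st=robot.get_state();M=R.from_rotvec(st['tcp_rot']).as_matrix();p=st['eef_pos'];print(p,M.round(3),st['force'])
s=cam('side','s7.png');w=cam('wrist')
f=lambda q:((proj(s,q)-[300,140])*6).round()
print('bar mid',f([.542,-.0203,.1]),'origin',f(p+M@[0,0,.0723]),'seat',f(p+M@[0,0,.1388]),'tip',f(p+M@[0,.014,.1258]))
b=s['image'][140:240,300:400];cv2.imwrite('pics/c7.png',cv2.resize(b,(600,600),interpolation=cv2.INTER_CUBIC)[:,:,::-1])
```

```text
[ 0.54386037 -0.02086497  0.20754209] [[ 0.239  0.971  0.01 ]
 [ 0.971 -0.239 -0.   ]
 [ 0.002  0.01  -1.   ]] [-0.63832454 -0.41731863 -1.87793801]
bar mid [291. 282.] origin [291. 223.] seat [281. 328.] tip [261. 296.]
```

View pics/c7.png

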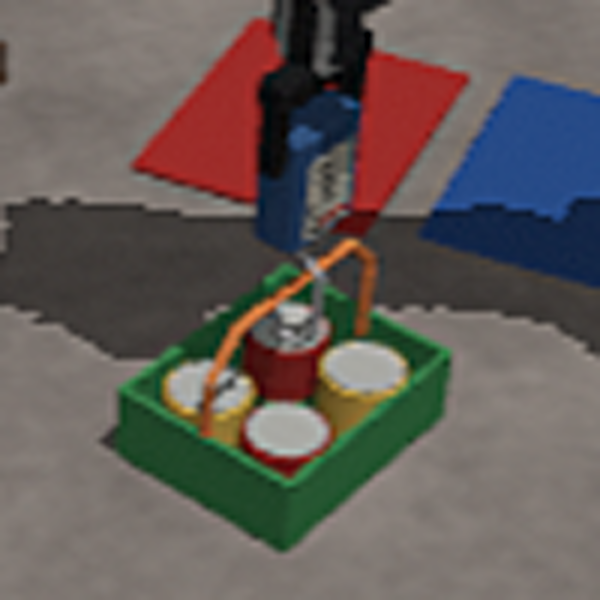

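Hook stem at (318,280) sits behind (robot side of) the bar, the bowl under it: engaged. Lifting slowly, with the basket's green mask in the side view as height gauge.

```bash
cat > m.py <<'E'
from h import *
import sys,json
def gauge(n=4):
    F=[];G=[];st=None
    for _ in range(n):
        c=cam('side');h=cv2.cvtColor(c['image'],cv2.COLOR_RGB2HSV);m=cv2.inRange(h,np.array((50,110,40)),np.array((85,255,255)))
        m[:, :300]=0;m[:,400:]=0;m[:140]=0;m[240:]=0
        v,u=np.nonzero(m);x,y,w,hh=cv2.boundingRect(m);G.append([u.mean(),v.mean(),y+hh,len(u)]);st=robot.get_state();F.append(st['force'])
    return np.mean(F,0),np.mean(G,0),st,c
if __name__=='__main__':
    F,G,st,c=gauge(int(sys.argv[1]))
    p=st['eef_pos'];print('t',st['t'],p.round(4),'F',F.round(2),'G',G.round(2))
    if len(sys.argv)>2: json.dump(G.tolist(),open('g0.json','w'))
    else:
        g0=np.array(json.load(open('g0.json')));q=np.array([.542,-.02,.03]);d=proj(c,q+[0,0,.01])-proj(c,q)
        print('shift',(G-g0)[:2].round(2),'per cm',d.round(2),'height mm %.1f'%(10*(G-g0)[1]/d[1]),'stretch if on counter mm %.1f'%((p[2]-.2388)*1e3))
E
python3 m.py 4 base
```

```text
t 8.35 [ 0.5408 -0.0202  0.2066] F [-0.15  0.05 -2.19] G [345.95 210.96 232.   804.  ]
```

Request:
send_rows(series="0 0 0 0 0 0.3 1; 0 0 0 0 0 0.7 1; 0 0 0 0 0 1.1 1; 0 0 0 0 0 1.4 1; 0 0 0 0 0 1.5 1")

```text
t: 8.85
eef_pos: [0.5414, -0.0202, 0.2531]
tcp_rot: [2.467, 1.935, 0.01]
force: [0.4, 0.3, -3.8]
gripper_width: 0.0139
```

```bash
python3 m.py 4
```

```text
t 9.05 [ 0.5406 -0.0203  0.2512] F [-0.    0.07 -3.44] G [345.96 211.18 232.   797.5 ]
shift [0.01 0.22] per cm [ 0.23 -2.46] height mm -0.9 stretch if on counter mm 12.4
```

Request:
send_rows(series="0 0 0 0 0 0.12 1; 0 0 0 0 0 0.25 1; 0 0 0 0 0 0.38 1; 0 0 0 0 0 0.5 1; 0 0 0 0 0 0.58 1")

```text
t: 9.55
eef_pos: [0.5405, -0.0204, 0.2689]
tcp_rot: [2.468, 1.936, 0.007]
force: [0.9, -0.0, -5.5]
gripper_width: 0.0136
```

```bash
python3 m.py 5
```

```text
t 9.8 [ 0.5404 -0.0204  0.2684] F [ 0.59  0.13 -5.2 ] G [345.98 211.23 232.   796.4 ]
shift [0.03 0.27] per cm [ 0.23 -2.46] height mm -1.1 stretch if on counter mm 29.6
```

Request:
send_rows(series="0 0 0 0 0 0.12 1; 0 0 0 0 0 0.25 1; 0 0 0 0 0 0.37 1; 0 0 0 0 0 0.48 1; 0 0 0 0 0 0.53 1")

```text
t: 10.3
eef_pos: [0.5405, -0.0204, 0.2848]
tcp_rot: [2.468, 1.936, 0.007]
force: [-0.2, -0.3, -6.0]
gripper_width: 0.0134
```

```bash
python3 m.py 5
```

```text
t 10.55 [ 0.5403 -0.0204  0.2842] F [ 0.17  0.01 -6.38] G [346.78 209.46 231.   822.6 ]
shift [ 0.83 -1.5 ] per cm [ 0.23 -2.46] height mm 6.1 stretch if on counter mm 45.4
```

Request:
send_rows(series="0 0 0 0 0 0.07 1; 0 0 0 0 0 0.14 1; 0 0 0 0 0 0.21 1; 0 0 0 0 0 0.28 1; 0 0 0 0 0 0.28 1")

```text
t: 11.05
eef_pos: [0.5406, -0.0204, 0.293]
tcp_rot: [2.468, 1.936, 0.007]
force: [-0.1, -0.6, -6.3]
gripper_width: 0.0136
```

```bash
python3 m.py 10
python3 - <<'E'
from h import *
s=cam('side','s8.png');w=cam('wrist','w8.png')
a=cv2.resize(s['image'][140:240,300:400],(400,400),interpolation=cv2.INTER_CUBIC);b=w['image'][0:400,200:600]
cv2.imwrite('pics/c8.png',np.hstack([a,b])[:,:,::-1])
E
```

```text
t 11.55 [ 0.5403 -0.0204  0.2925] F [ 0.15  0.2  -6.57] G [346.87 207.99 229.   837.2 ]
shift [ 0.93 -2.97] per cm [ 0.23 -2.46] height mm 12.1 stretch if on counter mm 53.7
```

View pics/c8.png

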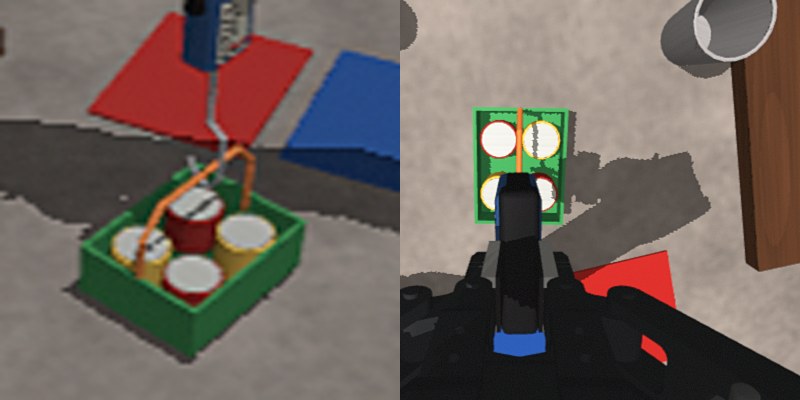

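The basket hangs level and clear, the hook seated mid-bar (side crop (215,160)); load ≈4.4 N, draw ≈40 mm (<44.5) → blue mat. Height ≈12–13 mm; raising a touch, then holding over 2 s.

Request:
send_rows(series="0 0 0 0 0 0.03 1; 0 0 0 0 0 0.05 1; 0 0 0 0 0 0.06 1; 0 0 0 0 0 0.06 1; 0 0 0 0 0 0.06 1")

```text
t: 12.15
eef_pos: [0.5403, -0.0204, 0.2944]
tcp_rot: [2.469, 1.936, 0.006]
force: [0.9, 0.5, -6.8]
gripper_width: 0.0136
```

Request:
send_rows(series="0 0 0 0 0 0 1; 0 0 0 0 0 0 1; 0 0 0 0 0 0 1; 0 0 0 0 0 0 1; 0 0 0 0 0 0 1")

```text
t: 12.65
eef_pos: [0.5403, -0.0204, 0.2944]
tcp_rot: [2.469, 1.936, 0.006]
force: [0.7, -0.1, -7.3]
gripper_width: 0.0136
```

Request:
send_rows(series="0 0 0 0 0 0 1; 0 0 0 0 0 0 1; 0 0 0 0 0 0 1; 0 0 0 0 0 0 1; 0 0 0 0 0 0 1")

```text
t: 13.15
eef_pos: [0.5403, -0.0204, 0.2944]
tcp_rot: [2.469, 1.936, 0.006]
force: [0.3, 1.1, -6.3]
gripper_width: 0.0136
```

Request:
send_rows(series="0 0 0 0 0 0 1; 0 0 0 0 0 0 1; 0 0 0 0 0 0 1; 0 0 0 0 0 0 1; 0 0 0 0 0 0 1")

```text
t: 13.65
eef_pos: [0.5403, -0.0204, 0.2944]
tcp_rot: [2.469, 1.936, 0.006]
force: [-0.2, -0.3, -6.3]
gripper_width: 0.0137
```

```bash
python3 m.py 30
```

```text
t 15.15 [ 0.5403 -0.0204  0.2944] F [-0.1   0.02 -6.45] G [346.94 207.58 229.   844.1 ]
shift [ 0.99 -3.38] per cm [ 0.23 -2.46] height mm 13.7 stretch if on counter mm 55.6
```

Reading: 4.3–4.6 N (≈0.45 kg), draw ≈40 mm → light, blue mat. Carrying slowly, turning the scale with it.

Request:
send_rows(series="0 0 0.01 0 -0.04 0 1; 0 0 0.05 -0.03 -0.13 0 1; 0 0 0.11 -0.07 -0.28 0 1; 0 0 0.18 -0.12 -0.5 0 1; 0 0 0.25 -0.18 -0.77 0 1")

```text
t: 15.65
eef_pos: [0.5347, -0.0441, 0.2944]
tcp_rot: [2.442, 1.969, 0.006]
force: [0.6, 0.7, -5.3]
gripper_width: 0.0138
```

Request:
send_rows(series="0 0 0.08 -0.07 -0.3 0 1; 0 0 0.16 -0.14 -0.6 0 1; 0 0 0.24 -0.21 -0.9 0 1; 0 0 0.32 -0.28 -1.2 0 1; 0 0 0.4 -0.35 -1.5 0 1")

```text
t: 16.15
eef_pos: [0.524, -0.09, 0.2944]
tcp_rot: [2.4, 2.021, 0.006]
force: [-0.8, 0.4, -4.8]
gripper_width: 0.0133
```

Request:
send_rows(series="0 0 0.08 -0.07 -0.3 0 1; 0 0 0.16 -0.14 -0.6 0 1; 0 0 0.24 -0.21 -0.9 0 1; 0 0 0.32 -0.28 -1.2 0 1; 0 0 0.4 -0.35 -1.5 0 1")

```text
t: 16.65
eef_pos: [0.5133, -0.1358, 0.2944]
tcp_rot: [2.357, 2.071, 0.006]
force: [0.1, -0.0, -6.3]
gripper_width: 0.0135
```

Run:
```python
from h import *
st=robot.get_state();print(st['t'],st['eef_pos'],R.from_rotvec(st['tcp_rot']).as_matrix().round(3),st['force'])
```

```text
16.65 [ 0.51332028 -0.13581312  0.29438282] [[ 0.128  0.992  0.006]
 [ 0.992 -0.128 -0.   ]
 [ 0.     0.006 -1.   ]] [ 0.13121583 -0.04248015 -6.27637865]
```

Request:
send_rows(series="0 0 0.08 -0.07 -0.3 0 1; 0 0 0.16 -0.15 -0.6 0 1; 0 0 0.24 -0.22 -0.9 0 1; 0 0 0.32 -0.3 -1.2 0 1; 0 0 0.4 -0.37 -1.5 0 1")

```text
t: 17.15
eef_pos: [0.502, -0.1815, 0.2944]
tcp_rot: [2.312, 2.121, 0.006]
force: [0.5, -0.1, -6.1]
gripper_width: 0.0136
```

Request:
send_rows(series="0 0 0.08 -0.07 -0.3 0 1; 0 0 0.16 -0.15 -0.6 0 1; 0 0 0.24 -0.22 -0.9 0 1; 0 0 0.32 -0.3 -1.2 0 1; 0 0 0.4 -0.37 -1.5 0 1")

```text
t: 17.65
eef_pos: [0.4907, -0.2273, 0.2944]
tcp_rot: [2.267, 2.17, 0.007]
force: [0.0, -0.6, -7.0]
gripper_width: 0.0135
```

Request:
send_rows(series="0 0 0.08 -0.07 -0.3 0 1; 0 0 0.16 -0.15 -0.6 0 1; 0 0 0.22 -0.22 -0.9 0 1; 0 0 0.28 -0.3 -1.18 0 1; 0 0 0.33 -0.36 -1.44 0 1")

```text
t: 18.15
eef_pos: [0.4796, -0.2713, 0.2943]
tcp_rot: [2.228, 2.209, 0.006]
force: [1.6, -0.6, -7.4]
gripper_width: 0.0135
```

Request:
send_rows(series="0 0 0.05 -0.06 -0.24 0 1; 0 0 0.09 -0.11 -0.46 0 1; 0 0 0.12 -0.16 -0.65 0 1; 0 0 0.14 -0.2 -0.82 0 1; 0 0 0.15 -0.24 -0.97 0 1")

```text
t: 18.65
eef_pos: [0.4723, -0.3006, 0.2943]
tcp_rot: [2.211, 2.227, 0.007]
force: [-0.7, 0.4, -7.0]
gripper_width: 0.0137
```

Run:
```python
from h import *
st=robot.get_state();print(st['t'],st['eef_pos'],R.from_rotvec(st['tcp_rot']).as_matrix().round(3),st['force'])
print('left units',(np.array([.4690,-.3143])-st['eef_pos'][:2])/.03)
```

```text
18.65 [ 0.4723422  -0.3006381   0.29427794] [[-0.007  1.     0.005]
 [ 1.     0.007  0.001]
 [ 0.001  0.005 -1.   ]] [-0.69480715  0.39318194 -7.00759799]
left units [-0.11140666 -0.45539663]
```

Request:
send_rows(series="0 0 0 -0.03 -0.14 0 1; 0 0 0 -0.06 -0.26 0 1; 0 0 0 -0.08 -0.36 0 1; 0 0 0 -0.1 -0.42 0 1; 0 0 0 -0.11 -0.455 0 1")

```text
t: 19.15
eef_pos: [0.469, -0.3144, 0.2943]
tcp_rot: [2.211, 2.227, 0.007]
force: [0.1, -0.4, -6.1]
gripper_width: 0.0137
```

Request:
send_rows(series="0 0 0 0 0 0 1; 0 0 0 0 0 0 1; 0 0 0 0 0 0 1; 0 0 0 0 0 0 1; 0 0 0 0 0 0 1")

```text
t: 19.65
eef_pos: [0.4691, -0.3143, 0.2943]
tcp_rot: [2.211, 2.227, 0.007]
force: [0.1, 0.2, -6.1]
gripper_width: 0.0134
```

Request:
send_rows(series="0 0 0 0 0 0 1; 0 0 0 0 0 0 1; 0 0 0 0 0 0 1; 0 0 0 0 0 0 1; 0 0 0 0 0 0 1")

```text
t: 20.15
eef_pos: [0.469, -0.3143, 0.2943]
tcp_rot: [2.211, 2.227, 0.007]
force: [0.7, -0.6, -7.1]
gripper_width: 0.0135
```

Run:
```python
from h import *
st=robot.get_state();print(st['t'],st['eef_pos'])
t=cam('top');w=cam('wrist','w9.png');s=cam('side')
h=cv2.cvtColor(w['image'],cv2.COLOR_RGB2HSV);m=cv2.inRange(h,np.array((50,110,40)),np.array((85,255,255)))
m[:,:230]=0;m[:,420:]=0
x,y,ww,hh=cv2.boundingRect(m);print('green box',x,y,ww,hh)
print([onz(w,a,b,.059)[:2].round(4) for a,b in ((x,y),(x+ww,y))])
mb=cv2.inRange(cv2.cvtColor(t['image'],cv2.COLOR_RGB2HSV),np.array((50,110,40)),np.array((85,255,255)));mb[:,:390]=0;mb[:,485:]=0;mb[:190]=0;mb[270:]=0
r=cv2.minAreaRect(cv2.findNonZero(mb));b=cv2.boxPoints(r);print('top rect',r,np.mean([onz(t,*p,.059) for p in b],0))
a=cv2.resize(t['image'][180:280,390:490],(400,400),interpolation=cv2.INTER_CUBIC)
cv2.imwrite('pics/c9.png',np.hstack([a,w['image'][:,150:550]])[:,:,::-1])
```

```text
20.15 [ 0.46904104 -0.31432218  0.29431343]
green box 272 107 96 118
[array([ 0.4158, -0.2438]), array([ 0.5257, -0.2431])]
top rect ((441.0, 232.5), (43.99999237060547, 32.99999237060547), 0.0) [ 0.47110337 -0.3129688   0.059     ]
```

View pics/c9.png

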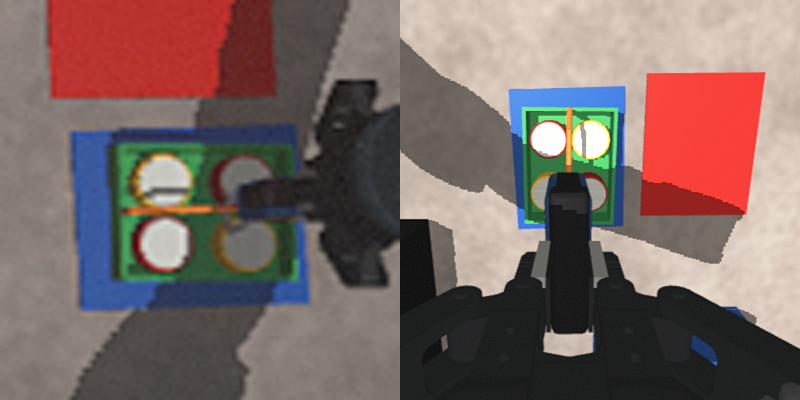

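Hanging basket is squarely over the middle of the blue mat (centre (0.471,-0.313) against mat (0.470,-0.314)). Lowering softly.

Request:
send_rows(series="0 0 0 0 0 -0.03 1; 0 0 0 0 0 -0.08 1; 0 0 0 0 0 -0.13 1; 0 0 0 0 0 -0.18 1; 0 0 0 0 0 -0.23 1")

```text
t: 20.8
eef_pos: [0.469, -0.3143, 0.2872]
tcp_rot: [2.211, 2.227, 0.007]
force: [0.9, -0.2, -6.2]
gripper_width: 0.0137
```

Request:
send_rows(series="0 0 0 0 0 -0.05 1; 0 0 0 0 0 -0.09 1; 0 0 0 0 0 -0.13 1; 0 0 0 0 0 -0.17 1; 0 0 0 0 0 -0.21 1")

```text
t: 21.3
eef_pos: [0.4691, -0.3143, 0.2809]
tcp_rot: [2.211, 2.227, 0.007]
force: [-0.3, -0.7, -6.0]
gripper_width: 0.0134
```

Request:
send_rows(series="0 0 0 0 0 -0.08 1; 0 0 0 0 0 -0.2 1; 0 0 0 0 0 -0.35 1; 0 0 0 0 0 -0.5 1; 0 0 0 0 0 -0.65 1")

```text
t: 21.8
eef_pos: [0.4692, -0.3144, 0.2611]
tcp_rot: [2.211, 2.227, 0.007]
force: [0.3, 0.2, -3.9]
gripper_width: 0.0136
```

Request:
send_rows(series="0 0 0 0 0 -0.15 1; 0 0 0 0 0 -0.3 1; 0 0 0 0 0 -0.45 1; 0 0 0 0 0 -0.55 1; 0 0 0 0 0 -0.62 1")

```text
t: 22.3
eef_pos: [0.4693, -0.3144, 0.2424]
tcp_rot: [2.21, 2.227, 0.007]
force: [0.8, -0.2, -2.5]
gripper_width: 0.0135
```

```bash
cat > b.py <<'E'
from h import *
F=[]
for _ in range(3):
    w=cam('wrist');F.append(robot.get_state()['force'])
st=robot.get_state();p=st['eef_pos'];M=R.from_rotvec(st['tcp_rot']).as_matrix()
print(st['t'],p.round(4),np.mean(F,0).round(2),M[:,1:].round(3).tolist())
h=cv2.cvtColor(w['image'],cv2.COLOR_RGB2HSV);m=cv2.inRange(h,np.array((8,150,110)),np.array((20,255,255)))
m[:,:200]=0;m[:,480:]=0
for v in range(60,260,15):
    r=np.where(m[v])[0]
    if len(r): print(v,r.min(),r.max(),onz(w,r.mean(),v,.104).round(4))
t=cam('top');mb=cv2.inRange(cv2.cvtColor(t['image'],cv2.COLOR_RGB2HSV),np.array((50,110,40)),np.array((85,255,255)));mb[:,:390]=0;mb[:,485:]=0;mb[:190]=0;mb[270:]=0
r=cv2.minAreaRect(cv2.findNonZero(mb));b=cv2.boxPoints(r);print('top rect',r,np.mean([onz(t,*q,.049) for q in b],0).round(4))
E
python3 b.py
```

```text
22.45 [ 0.4693 -0.3144  0.2426] [-0.26 -0.01 -1.84] [[1.0, 0.006], [0.007, 0.0], [0.006, -1.0]]
120 317 322 [ 0.4698 -0.2551  0.104 ]
135 276 323 [ 0.4644 -0.2681  0.104 ]
150 276 322 [ 0.4641 -0.2813  0.104 ]
165 317 322 [ 0.4701 -0.2949  0.104 ]
180 290 292 [ 0.444  -0.3089  0.104 ]
195 279 279 [ 0.4326 -0.3232  0.104 ]
210 359 359 [ 0.5077 -0.3374  0.104 ]
top rect ((440.5, 233.0), (34.0, 43.0), 90.0) [ 0.4701 -0.314   0.049 ]
```

Basket rests on the mat centre, hook unloaded. Dropping the hook 30 mm to mid-mouth, then backing out along -x and up.

Request:
send_rows(series="0 0 0 0 0 -0.2 1; 0 0 0 0 0 -0.45 1; 0 0 0 0 0 -0.7 1; 0 0 0 0 0 -0.9 1; 0 0 0 0 0 -1 1")

```text
t: 23.0
eef_pos: [0.4689, -0.3142, 0.2117]
tcp_rot: [2.211, 2.228, 0.007]
force: [-0.4, -0.4, -2.1]
gripper_width: 0.0135
```

```bash
python3 b.py
```

```text
23.15 [ 0.4693 -0.3144  0.2125] [ 0.46  0.42 -1.81] [[1.0, 0.006], [0.007, 0.001], [0.006, -1.0]]
120 317 323 [ 0.4698 -0.254   0.104 ]
135 317 324 [ 0.4703 -0.2656  0.104 ]
150 317 323 [ 0.47   -0.2776  0.104 ]
165 317 358 [ 0.4745 -0.2898  0.104 ]
195 279 283 [ 0.4376 -0.3153  0.104 ]
210 275 275 [ 0.4322 -0.3285  0.104 ]
225 282 282 [ 0.4378 -0.3419  0.104 ]
top rect ((441.0, 233.0), (44.0, 34.0), 0.0) [ 0.4701 -0.3156  0.049 ]
```

Request:
send_rows(series="0 0 0 -0.2 0 0 1; 0 0 0 -0.7 0 0 1; 0 0 0 -1.3 0 0 1; 0 0 0 -1.9 0 0 1; 0 0 0 -2.3 0 0 1")

```text
t: 23.7
eef_pos: [0.3989, -0.3147, 0.213]
tcp_rot: [2.211, 2.226, 0.006]
force: [0.4, -0.2, -2.4]
gripper_width: 0.0136
```

Request:
send_rows(series="0 0 0 0 0 0.3 1; 0 0 0 0 0 0.9 1; 0 0 0 0 0 1.6 1; 0 0 0 0 0 2.3 1; 0 0 0 0 0 2.9 1")

```text
t: 24.2
eef_pos: [0.4002, -0.3147, 0.3022]
tcp_rot: [2.209, 2.225, 0.007]
force: [0.4, -0.6, -1.7]
gripper_width: 0.0137
```

```bash
python3 b.py
python3 - <<'E'
from h import *
t=cam('top');h=cv2.cvtColor(t['image'],cv2.COLOR_RGB2HSV)
m=cv2.inRange(h,np.array((0,150,80)),np.array((8,255,255)))
m[:, :225]=0;m[:,275:]=0;m[:185]=0;m[225:]=0
n,_,S,C=cv2.connectedComponentsWithStats(m)
for i in range(1,n):
    if S[i][4]>3: print('tip',C[i],S[i][4],onz(t,*C[i],.12).round(4))
E
```

```text
24.35 [ 0.4003 -0.315   0.3014] [ 0.21 -0.25 -1.02] [[1.0, 0.008], [0.007, -0.002], [0.008, -1.0]]
120 360 385 [ 0.4664 -0.2585  0.104 ]
135 371 384 [ 0.4665 -0.274   0.104 ]
150 340 383 [ 0.4586 -0.29    0.104 ]
165 378 383 [ 0.4703 -0.3063  0.104 ]
180 336 381 [ 0.4605 -0.323   0.104 ]
195 377 380 [ 0.4699 -0.3401  0.104 ]
210 367 380 [ 0.466  -0.3576  0.104 ]
top rect ((439.6097412109375, 232.30430603027344), (34.53229904174805, 43.99776840209961), 87.27368927001953) [ 0.4723 -0.3112  0.049 ]
tip [241.    210.125] 8 [0.5353 0.3232 0.12  ]
tip [252.77777778 208.44444444] 9 [0.5406 0.2866 0.12  ]
```

Request:
send_rows(series="0 0 0.05 0.2 0.6 0.05 1; 0 0 0.1 0.45 1.6 0.1 1; 0 0 0.15 0.75 2.7 0.1 1; 0 0 0.2 1.1 3.9 0.1 1; 0 0 0.3 1.5 5.1 0.1 1")

```text
t: 24.95
eef_pos: [0.4435, -0.159, 0.3016]
tcp_rot: [2.176, 2.263, 0.005]
force: [0.6, -0.1, -1.4]
gripper_width: 0.0134
```

Request:
send_rows(series="0 0 0.07 0.35 1.2 0 1; 0 0 0.14 0.7 2.4 0 1; 0 0 0.21 1.05 3.6 0 1; 0 0 0.28 1.4 4.8 0 1; 0 0 0.35 1.75 6 0 1")

```text
t: 25.45
eef_pos: [0.4955, 0.0234, 0.3009]
tcp_rot: [2.134, 2.304, 0.004]
force: [0.2, -0.0, -2.2]
gripper_width: 0.0136
```

Request:
send_rows(series="0 0 0.07 0.35 1.2 0 1; 0 0 0.14 0.7 2.4 0 1; 0 0 0.21 1.05 3.6 0 1; 0 0 0.28 1.4 4.8 0 1; 0 0 0.35 1.75 5.8 0 1")

```text
t: 25.95
eef_pos: [0.5469, 0.2006, 0.3]
tcp_rot: [-2.088, -2.346, -0.003]
force: [1.2, 0.9, -1.5]
gripper_width: 0.0136
```

```bash
cat > r.py <<'E'
from h import *
st=robot.get_state();p=st['eef_pos'];M=R.from_rotvec(st['tcp_rot']).as_matrix();print(st['t'],p.round(4),M.round(3).tolist())
print('left units',((np.array([.585,.3136,.1873])-p)/.03).round(2),'yaw units',((8.45-np.degrees(np.arctan2(M[1,1],M[0,1])))/6).round(2))
E
python3 r.py
```

```text
25.95 [0.5469 0.2006 0.3   ] [[-0.116, 0.993, 0.001], [0.993, 0.116, 0.002], [0.002, 0.001, -1.0]]
left units [ 1.27  3.77 -3.76] yaw units 0.3
```

Request:
send_rows(series="0 0 0.1 0.38 1.1 0 1; 0 0 0.2 0.7 2.1 0 1; 0 0 0.27 1 2.9 0 1; 0 0 0.3 1.2 3.5 0 1; 0 0 0.3 1.27 3.77 0 1")

```text
t: 26.45
eef_pos: [0.5835, 0.3167, 0.2987]
tcp_rot: [-2.046, -2.38, -0.002]
force: [-0.2, 0.1, -1.8]
gripper_width: 0.0137
```

Request:
send_rows(series="0 0 0 0 0 0 1; 0 0 0 0 0 0 1; 0 0 0 0 0 0 1; 0 0 0 0 0 0 1; 0 0 0 0 0 0 1")

```text
t: 26.95
eef_pos: [0.5838, 0.3158, 0.2989]
tcp_rot: [-2.047, -2.379, -0.002]
force: [0.5, 0.2, -2.1]
gripper_width: 0.0133
```

```bash
python3 r.py
python3 - <<'E'
from h import *
w=cam('wrist');h=cv2.cvtColor(w['image'],cv2.COLOR_RGB2HSV)
m=cv2.inRange(h,np.array((0,150,80)),np.array((8,255,255)))|cv2.inRange(h,np.array((174,150,80)),np.array((180,255,255)))
n,_,S,C=cv2.connectedComponentsWithStats(m)
for i in range(1,n):
    if 15<S[i][4]<1500: print('red',C[i].round(1),S[i],onz(w,*C[i],.12).round(4))
cv2.imwrite('pics/w10.png',w['image'][:,:,::-1])
# scale body bottom in side view
s=cam('side');hs=cv2.cvtColor(s['image'],cv2.COLOR_RGB2HSV);b=cv2.inRange(hs,np.array((100,100,40)),np.array((125,255,255)))
b[:, :240]=0;b[:,320:]=0;b[:150]=0;b[260:]=0
print('blue side',cv2.minAreaRect(cv2.findNonZero(b)))
st=robot.get_state();M=R.from_rotvec(st['tcp_rot']).as_matrix();o=st['eef_pos']+M@[0,0,.0723]
print(o,[proj(s,o+M@[x,y,z]).round(1) for x,y,z in ((.026,.013,0),(.026,-.013,0),(-.026,-.013,0),(0,0,-.0325))])
E
```

```text
26.95 [0.5838 0.3158 0.2989] [[-0.149, 0.989, -0.001], [0.989, 0.149, 0.003], [0.003, -0.001, -1.0]]
left units [ 0.04 -0.07 -3.72] yaw units -0.02
red [273.5 163.9] [271 157   6  15  89] [0.5352 0.3232 0.12  ]
red [275.1 199. ] [272 192   7  15  89] [0.5411 0.2864 0.12  ]
red [430.  275.4] [ 406  257   59   45 1091] [0.7237 0.224  0.12  ]
blue side ((265.773193359375, 184.48968505859375), (83.9691162109375, 27.21127700805664), 66.03751373291016)
[0.58356938 0.31638764 0.22654046] [array([265.3, 225.3]), array([276.4, 228. ]), array([285.3, 212.9]), array([274.8, 207.9])]
```

Request:
send_rows(series="0 0 0 0.04 -0.09 -0.05 1; 0 0 0 0.04 -0.09 -0.4 1; 0 0 0 0.04 -0.09 -0.9 1; 0 0 0 0.04 -0.09 -1.4 1; 0 0 0 0.04 -0.09 -1.8 1")

```text
t: 27.55
eef_pos: [0.5842, 0.3129, 0.2424]
tcp_rot: [-2.046, -2.379, 0.002]
force: [0.9, -0.1, -1.7]
gripper_width: 0.0134
```

```bash
python3 r.py
python3 - <<'E'
from h import *
print(robot.get_state()['force'])
E
```

```text
27.55 [0.5842 0.3129 0.2424] [[-0.15, 0.989, -0.003], [0.989, 0.15, 0.002], [0.002, -0.003, -1.0]]
left units [ 0.03  0.02 -1.84] yaw units -0.03
[ 0.86535583 -0.07878427 -1.73108168]
```

Request:
send_rows(series="0 -0.04 0 0.03 0 -0.3 1; 0 -0.08 0 0.03 0 -0.7 1; 0 -0.08 0 0.03 0 -1.1 1; 0 -0.08 0 0.03 0 -1.4 1; 0 -0.08 0 0.03 0 -1.65 1")

```text
t: 28.05
eef_pos: [0.585, 0.3128, 0.1921]
tcp_rot: [2.047, 2.38, 0.006]
force: [-0.3, 0.6, -1.1]
gripper_width: 0.0136
```

Request:
send_rows(series="0 0 0 0 0 -0.04 1; 0 0 0 0 0 -0.08 1; 0 0 0 0 0 -0.12 1; 0 0 0 0 0 -0.16 1; 0 0 0 0 0 -0.18 1")

```text
t: 28.55
eef_pos: [0.5853, 0.3134, 0.1873]
tcp_rot: [2.046, 2.38, 0.009]
force: [-0.2, 0.7, 1.6]
gripper_width: 0.0137
```

```bash
python3 r.py
python3 - <<'E'
from h import *
F=[]
for _ in range(4): cam('side');F.append(robot.get_state()['force'])
print(np.mean(F,0).round(2),robot.get_state()['eef_pos'])
E
```

```text
28.55 [0.5853 0.3134 0.1873] [[-0.15, 0.989, 0.005], [0.989, 0.15, 0.002], [0.002, 0.006, -1.0]]
left units [-0.01  0.01  0.  ] yaw units -0.03
[0.22 0.32 0.58] [0.58524524 0.31334261 0.18725978]
```

Seated: the load has passed to the fork (force -1.8 → +0.6 N at exactly the original height). Releasing and withdrawing up.

Request:
send_rows(series="0 0 0 0 0 0 0.8; 0 0 0 0 0 0 0.6; 0 0 0 0 0 0 0.4; 0 0 0 0 0 0 0.15; 0 0 0 0 0 0 0")

```text
t: 29.25
eef_pos: [0.5853, 0.3133, 0.1873]
tcp_rot: [2.046, 2.38, 0.008]
force: [0.9, -0.4, 0.5]
gripper_width: 0.0741
```

Request:
send_rows(series="0 0 0 0 0 0 0; 0 0 0 0 0 0 0; 0 0 0 0 0 0.3 0; 0 0 0 0 0 0.8 0; 0 0 0 0 0 1.4 0")

```text
t: 29.75
eef_pos: [0.5852, 0.3134, 0.2306]
tcp_rot: [2.046, 2.38, 0.008]
force: [0.2, 0.1, 0.6]
gripper_width: 0.0855
```

Request:
send_rows(series="0 0 0 0 0 0.7 0; 0 0 0 0 0 1.4 0; 0 0 0 0 0 2.1 0; 0 0 0 0 0 2.6 0; 0 0 0 0 0 2.8 0")

```text
t: 30.25
eef_pos: [0.5857, 0.3141, 0.3173]
tcp_rot: [2.046, 2.38, 0.013]
force: [-1.0, 0.5, -0.6]
gripper_width: 0.0856
```

Run:
```python
from h import *
st=robot.get_state();print(st['t'],st['eef_pos'],st['force'],st['gripper_width'])
w=cam('wrist','w11.png');s=cam('side','s11.png');t=cam('top','t11.png')
g=w['image'].max(2)
for v in range(150,240,12):
    r=np.where(g[v,290:345]<45)[0]+290
    if len(r): print(v,r.min(),r.max(),onz(w,(r.min()+r.max())/2,v,.214).round(4))
for q in ((.5785,.349,.214),(.5898,.278,.214)): print('expected ends',proj(w,q).round(1))
old=cv2.imread('pics/side0.png');new=cv2.imread('pics/s11.png')
o=cv2.matchTemplate(new[205:305,225:325],old[210:300,240:310],cv2.TM_CCOEFF_NORMED);print('side stand match',cv2.minMaxLoc(o))
ot=cv2.imread('pics/top0.png');nt=cv2.imread('pics/t11.png');d=cv2.absdiff(old,new).max(2)>60
print('side changed px in stand',d[210:300,240:310].sum(),'bystanders',d[170:260,205:285].sum(),d[240:310,335:380].sum(),d[305:365,180:250].sum())
m=cv2.inRange(cv2.cvtColor(t['image'],cv2.COLOR_RGB2HSV),np.array((50,110,40)),np.array((85,255,255)));m[:,:390]=0;m[:,485:]=0;m[:190]=0;m[270:]=0
r=cv2.minAreaRect(cv2.findNonZero(m));print('basket',r,np.mean([onz(t,*q,.049) for q in cv2.boxPoints(r)],0).round(4))
```

```text
30.25 [0.58572556 0.31413744 0.31729953] [-0.96624597  0.472043   -0.62331553] 0.0856108001065967
150 310 321 [0.5784 0.3509 0.214 ]
162 306 326 [0.5802 0.3414 0.214 ]
174 306 344 [0.5888 0.3328 0.214 ]
186 306 326 [0.5831 0.3219 0.214 ]
198 306 326 [0.5846 0.3119 0.214 ]
210 306 327 [0.5865 0.3017 0.214 ]
222 307 326 [0.5881 0.2913 0.214 ]
234 307 326 [0.5897 0.2807 0.214 ]
expected ends [315.3 152.3]
expected ends [316.2 236.9]
side stand match (0.0259103924036026, 0.8058143258094788, (0, 10), (15, 5))
side changed px in stand 441 bystanders 347 0 0
basket ((439.5, 233.0), (34.0, 45.0), 90.0) [ 0.4701 -0.3108  0.049 ]
```

```bash
python3 -c "
from cell import robot
print(robot.sign_off(), robot.get_state()['t'])"
```

```text
the job is handed in; nothing more can be done
the job is handed in; nothing more can be done
```

The basket was weighed, set on the blue mat and unhooked. The scale is back in its fork, and the job was handed in at about 30 s.

- **Weighing:** The basket hung for over 2 s at about 14 mm, by image and by arm height. The load read 4.3–4.6 N, about 0.45 kg, and the hook was drawn about 40 mm, under the 44.5 mm limit, so it went to the blue mat. The two readings agreed to about 0.3 N.
- **Carrying and placing:** The hand's height stayed constant to 0.1 mm during the carry. I turned the basket about 15° so it sits square on the mat. After release it measured (0.470, -0.311) against the mat's centre at (0.470, -0.314). The top camera only resolves about 3 mm there.
- **Scale:** The fork took its weight at the original height. The wrist view shows the handle back in its original position to within 1–2 mm. The arm ended about 13 cm above its grasp height with the gripper open, touching nothing.

One check was inconclusive. In the side view, the stand matched its first picture at the same place, but only at 0.81. Some pixels near the stand and the bottles had changed, which I put down to the gripper and its shadow overhead and did not check with the arm out of the way. There was no change around the jar, tin and biscuits, and the cup was only partly inside the areas I compared. I had used all 12 picture views before the basket was set down, so the final checks were numerical.

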